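Open the locked specimen drawer by its combination dial

ROBOT

A 6-joint arm with a two-finger parallel gripper is mounted at the origin on the work surface. World frame = base frame: x ahead of the robot, y to its left, z up, the work surface at z = 0. Lengths are in m, angles in rad, forces in N, time in s.
With the tool pointing down it reaches from about 0.375 to 0.9 m from the base axis. Payload 3.1 kg.
Tool frame: the origin (TCP) lies between the finger pads; the fingertips stand 8 mm ahead of it and the grasp point (between the pads) lies 11 mm behind it; z points along the fingers, y is the line along which they close (so a half turn about z gives the same grasp; the last joint's range is limited). The gripper opens to 87 mm and grips with 3 to 60 N. Pads are 19 mm wide; open, the fingers measure 117 mm over their backs; the gripper's body (75 mm by 190 mm) begins 51 mm behind the grasp point.
Start: joints at [-1.282, 0.527, 1.433, -0, 1.181, -0.178], TCP at [0.281, -0.558, 0.231] pointing down, gripper open.
Joint ranges: [-3.08, 3.08], [-0.75, 2.2], [0.22, 2.44], [-1.43, 4.57], [0, 2.65], [-2.85, 2.85]. Speed limits (rad/s): [2.79, 2.79, 3.14, 3.14, 3.14, 3.14].

INTERFACE

Orientations are given as a unit quaternion [x, y, z, w].
In Python, from rig import robot, vision, job gives the robot as it stands.
- The arm moves only by the shell command python3 -m handwheel 'ROWS' [OPENING] [FORCE]. ROWS is JSON, a list of rows, each a list of 4 numbers: the shift along the tool's x, y, z as a fraction of full scale, then the turn about the tool's z as a fraction of full scale. A call has 1 to 20 rows; each row is the pose to reach, as a shift and turn from the pose commanded when the call began, along the tool's axes at that moment, turning the shorter way round; what a row does not reach only later rows make up. Full scale, the value 1, is 300 mm for a shift and 2 pi rad for a turn. A row lasts 1/12 s, in which the tool goes at most 41.7 mm and 7.16 degrees, less where a joint would pass 70% of its speed; a pose out of reach is approached as far as the arm can. A call with a number of a shift or a turn outside -1 to 1 is refused whole. A call with a gripper value outside its range is refused whole. OPENING is the opening in per cent of the stroke, from 0 (shut) to 100 (fully open), set as the call begins (- or left out, the last holds). The fingers move at their own pace and stop on an object; FORCE is the grip in N (left out, the last holds). Time passes only in rows, so rows that repeat a pose let the fingers close. It gives the time, the measured TCP pose, the force, the opening and the grip force at its end, in the units of the state.
- robot.get_obs(): the state, without advancing time (a new reading comes with each control period).
- vision.camera(name): name is "side" or "top" or "wrist"; returns a dict with "frame" (420x560x3 uint8, red, green, blue), "K" (3x3 intrinsics, pixels), "cam_to_world" (4x4, takes a point from camera to world coordinates); the wrist camera has in their place "hand_eye" (4x4, takes a point from camera to tool coordinates, whose origin is the TCP and whose axes are the flange's). Camera axes: x right, y down, z forward; pixel columns grow to the right and rows downward; lengths in m; the calibration is good to about 2 mm. A picture is of the moment at which its call begins: read the wrist's pose just before it. There is no depth.
- job.hand_in(): hands the job in; it is judged then, once.
Trained networks look in the newest picture that a camera, given by its name, has taken for a name from the list of things; names that differ only in an ending like _2 or _b are one class to them, and where a whole thing is asked for, a point or a joint stands for the part that bears it (a point fixed in the world has none). Each returns a list of dicts, best first, with "conf" (0 to 1); they miss things now and then, are a little off and sometimes report something else, mostly with a low value. They report only what shows in the picture. A call takes as long as a camera call.
- vision.look_for(camera, label): "point" ([row, column] in pixels, amid what is visible of it).
- vision.outline_of(camera, label): "mask" (420x560 bool, what is visible of it) and "point" ([row, column] in pixels, amid what is visible of it).
The state is a dict: "time": time; "q": joint angles; "joint_velocities": joint speeds; "joint_torque": joint torques, N m; "position": TCP position; "tool_rot": TCP orientation; "ft_force": force on the tool from outside, world axes, zero at the start; "moment": the same for the moment, N m; "grip_width": finger opening in m; "grip_force": force on a finger pad.
Only numpy, scipy, OpenCV 4.12 (cv2) and the standard library are available. Lean on these libraries where they do the work, as an engineer would, in place of code of your own. Each camera call takes 0.05 s, during which the arm holds its last target. There are 200 camera calls.

TASK

Work the combination dial on top of the specimen cabinet: turn it right (clockwise) to 2, then left through zero to 34, stopping for a moment on each number, then right again, by feel, until the bolt is firmly up against its cushioned stop, without forcing it. Then let go of the dial and pull the top drawer about 8 cm open by its handle. Leave the lower drawer shut and the things round about where they are.

Things in the scene. Friction and masses are not known exactly. Their poses are not given: they have to be found in the camera images.
- cabinet: Grey specimen cabinet, 280 (x) x 260 (y) x 160 mm high, fixed to the bench. Origin: centre of its underside; its x points from the drawer fronts to the back, y left seen from the front, z up. Two white-fronted drawers, one above the other, slide out along its -x. The dial stands on its top, inside a ring of 36 marks 10 degrees apart, numbered 0 to 35 clockwise from the one long thick mark (zero).
- dial_grip (a point): Where to grip the dial: on its upright axis, 28 mm above the cabinet top (cabinet frame -65, 0, 188 mm). Dark disc, 68 mm across, its top 7 mm above the cabinet's, with an upright grip bar across it: 54 mm long, 14 mm thick, top 39 mm above the cabinet. The bar lies along this point's x; a white line marks the pointer end, its -x end. Starts between -0.26 and +0.14 rad; stays where it is left.
- dial (a joint): Turn of the dial (rad), growing clockwise from above (right). 0: pointer at zero, towards the drawer fronts. A mark is 0.1745 rad: 2 is at +0.349, 34 at -0.349. Free turning takes 0.04 N m. From 0.45 rad it moves the bolt, 0.16 N m in all; it meets the stop between 0.70 and 1.08 rad, differently each time, and the moment climbs 0.06 N m per degree: turn on until it is 0.1 to 0.3 N m higher.
- bolt: The lock's bolt, hidden inside the cabinet: a steel slide about 50 mm long that the dial pushes along the cabinet's +y, up to 22 mm, against 4 N of friction. It stays where it is left, but for up to 4 mm of spring-back from the cushion. From 5 mm of travel on it no longer holds the top drawer. Origin: under the dial's axis while the bolt is shut.
- stop: Housing of the cushioned stop that ends the bolt's travel, hidden inside the cabinet. The pad in it lies at a place that this pose does not show; the pad yields 1 mm for each 4 N and is damaged at 18 N.
- cabinet_drawer0_handle (a point): Middle of the top drawer's handle: a level round steel bar, 11 mm thick, 120 mm long along the cabinet's y, standing 35 mm clear of the drawer front (from face to bar centre), on two 8 mm posts 51 mm either side of the middle; 38 mm below the cabinet top.
- cabinet_drawer0 (a joint): How far the top drawer is pulled out (m): 0 shut, up to 0.19. It slides along the cabinet's -x with about 1 N of friction. Locked, it moves less than 3 mm.
- cabinet_drawer1 (a joint): How far the lower drawer is pulled out (m): 0 shut; not locked, to be left shut.
- specimen_jar: Amber jar, 60 mm across, 85 mm high, on the bench beside the cabinet. Origin: centre of its underside. To be left alone.
- slide_box: Closed grey box, 90 x 160 x 35 mm high, on the bench on the other side of the cabinet. Origin: centre of its underside. To be left alone.

How it is judged:
By the outcome, as a careful person would: the job done as asked, in the order asked, and still so for the second after the job is handed in, with the robot touching nothing.
It also fails if it takes over 72 s, if anything falls off the work surface, if the arm or the gripper's body presses on something with over 40 N, if the wrist force passes 120 N, or if a joint passes its speed limit or range.

## Working session

There is one attempt and no reset: what is moved stays moved. The work goes in short steps, Python scripts to look and compute and a shell command to move; the robot and the scene stay as the last step left them, time stands still between calls to the robot, and variables do not carry over. Pictures are saved under pics/ and viewed, at most 13 in all, crops included, and the job is handed in when it is done.

```bash
mkdir -p pics; ls; cat > h.py <<'E'
import numpy as np, cv2
from rig import robot, vision, job
from scipy.spatial.transform import Rotation as R
def ray(c,px):
    T=np.array(c["cam_to_world"]);K=np.array(c["K"])
    d=T[:3,:3]@np.linalg.inv(K)@np.array([px[1],px[0],1.]);return T[:3,3],d
def at_z(c,px,z):
    o,d=ray(c,px);return o+d*(z-o[2])/d[2]
def proj(c,p):
    T=np.linalg.inv(np.array(c["cam_to_world"]));q=np.array(c["K"])@(T[:3,:3]@np.array(p)+T[:3,3]);return q[1]/q[2],q[0]/q[2]
def save(c,n): cv2.imwrite("pics/"+n,cv2.cvtColor(c["frame"],cv2.COLOR_RGB2BGR))
E
python3 - <<'E'
from h import *
o=robot.get_obs();print({k:np.round(v,3).tolist() for k,v in o.items()})
for n in("top","side"):
    c=vision.camera(n);save(c,n+"0.png");print(n,np.round(c["cam_to_world"],3).tolist(),np.round(c["K"],0).tolist())
    for l in("cabinet","dial_grip","cabinet_drawer0_handle","specimen_jar","slide_box"):
        r=vision.look_for(n,l);print(l,[(np.round(x["point"],1).tolist(),round(x["conf"],2)) for x in r[:2]])
E
```

```text
pics
{'time': 0.0, 'q': [-1.283, 0.528, 1.434, 0.0, 1.181, -0.179], 'joint_velocities': [-0.0, -0.001, -0.0, -0.0, -0.001, -0.001], 'joint_torque': [0.001, -44.003, -17.659, 0.063, 0.058, -0.0], 'position': [0.281, -0.557, 0.23], 'tool_rot': [0.973, 0.231, -0.0, -0.001], 'ft_force': [0.349, 0.497, -0.52], 'moment': [-0.024, -0.044, 0.029], 'grip_force': 0.0, 'grip_width': 0.087}
top [[-0.021, -0.999, 0.039, 0.59], [-1.0, 0.021, -0.012, 0.018], [0.011, -0.039, -0.999, 0.991], [0.0, 0.0, 0.0, 1.0]] [[441.0, 0.0, 273.0], [0.0, 441.0, 207.0], [0.0, 0.0, 1.0]]
cabinet [([169.2, 276.4], 0.73)]
dial_grip [([196.7, 262.1], 0.72)]
cabinet_drawer0_handle [([237.2, 259.5], 0.85)]
specimen_jar [([196.2, 152.5], 0.8)]
slide_box [([241.7, 371.6], 0.95)]
side [[-0.878, 0.331, -0.346, 1.013], [0.479, 0.599, -0.642, 0.707], [-0.005, -0.729, -0.684, 0.835], [0.0, 0.0, 0.0, 1.0]] [[481.0, 0.0, 278.0], [0.0, 481.0, 203.0], [0.0, 0.0, 1.0]]
cabinet [([220.4, 254.6], 0.94)]
dial_grip [([181.1, 281.9], 0.58), ([192.6, 326.7], 0.52)]
cabinet_drawer0_handle [([194.9, 328.5], 0.86)]
specimen_jar [([305.3, 337.2], 0.96)]
slide_box [([148.4, 260.6], 0.66)]
```

View pics/top0.png

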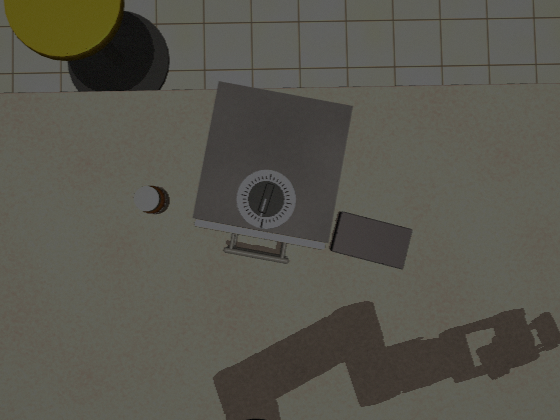

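View pics/side0.png

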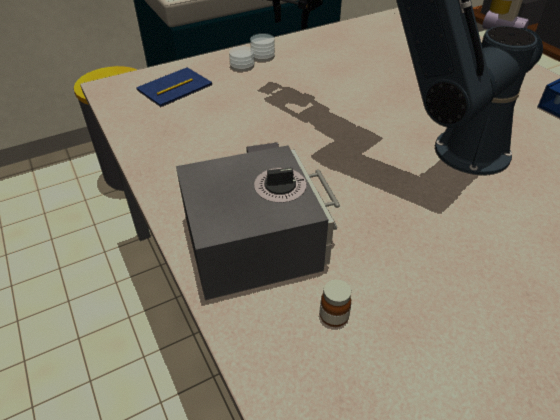

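The top view shows the cabinet top with corners at about (col,row) (218,82), (352,106), (328,248) and (194,218). The dial ring is centred near (266,198) with zero at the bottom. The handle is at (257,255), the jar at (152,199) and the box at (371,241). The side view agrees: fronts face the robot, dial bar upright.

```bash
python3 - <<'E'
from h import *
c=vision.camera("top");f=c["frame"];g=cv2.cvtColor(f,cv2.COLOR_RGB2GRAY)
# ring
m=np.zeros_like(g);roi=g[160:236,228:304];t,_=cv2.threshold(roi,0,255,cv2.THRESH_OTSU);m[160:236,228:304]=(roi>t+5)*255
n,lab,st,ce=cv2.connectedComponentsWithStats(m);
i=1+np.argmax([s[4] for s in st[1:] ]);print(t,st[i])
cn=max(cv2.findContours((lab==i).astype(np.uint8),0,1)[0],key=cv2.contourArea)
e=cv2.fitEllipse(cv2.convexHull(cn));print(e)
p=at_z(c,(e[0][1],e[0][0]),.16);print("ring centre",p.round(4), "diam",(e[1][0]*(.991-.16)/441))
r=vision.outline_of("top","cabinet")[0];mk=r["mask"].astype(np.uint8)
q=cv2.approxPolyDP(cv2.convexHull(max(cv2.findContours(mk,0,1)[0],key=cv2.contourArea)),6,True)[:,0];
for a in q: print(a,at_z(c,(a[1],a[0]),.16).round(3))
l=cv2.createLineSegmentDetector().detect(g)[0][:,0]
for a in l:
    if np.hypot(a[2]-a[0],a[3]-a[1])>45 and 180<a[0]<360 and 70<a[1]<270:
        A=at_z(c,(a[1],a[0]),.16);B=at_z(c,(a[3],a[2]),.16);d=B-A;y=np.arctan2(d[1],d[0]);print(a.round(1),A.round(3),B.round(3),"yaw mod90",round((y+np.pi/4)%(np.pi/2)-np.pi/4,4))
cv2.imwrite("pics/crop1.png",cv2.convertScaleAbs(cv2.resize(f[150:270,185:345][:,:,::-1],None,fx=5,fy=5,interpolation=2),alpha=2.0))
E
```

```text
77.0 [ 237  170   59   59 1495]
((265.7508544921875, 198.70050048828125), (58.81887435913086, 58.92787170410156), 129.089599609375)
ring centre [0.6373 0.022  0.16  ] diam 0.11083556596924658
[219  81] [0.863 0.106 0.16 ]
[352 107] [ 0.809 -0.146  0.16 ]
[323 249] [ 0.54  -0.084  0.16 ]
[287 263] [ 0.516 -0.015  0.16 ]
[242 256] [0.531 0.069 0.16 ]
[195 225] [0.591 0.156 0.16 ]
[338.1 209.5 410.7 227.9] [ 0.614 -0.114  0.16 ] [ 0.576 -0.25   0.16 ] yaw mod90 -0.2697
[279.5 257.4 225.7 247.7] [ 0.526 -0.002  0.16 ] [0.547 0.099 0.16 ] yaw mod90 -0.1992
[326.9 242.8 193.1 218.2] [ 0.552 -0.091  0.16 ] [0.603 0.159 0.16 ] yaw mod90 -0.2032
[250.7  86.5 351.7 105.2] [0.852 0.046 0.16 ] [ 0.812 -0.145  0.16 ] yaw mod90 -0.2035
[285.7 263.8 224.3 252.5] [ 0.514 -0.013  0.16 ] [0.538 0.102 0.16 ] yaw mod90 -0.2034
[192.2 215.7 217.8  81.8] [0.608 0.161 0.16 ] [0.862 0.109 0.16 ] yaw mod90 -0.2029
[352.2 106.7 327.9 240.8] [ 0.809 -0.146  0.16 ] [ 0.556 -0.093  0.16 ] yaw mod90 -0.2053
```

View pics/crop1.png

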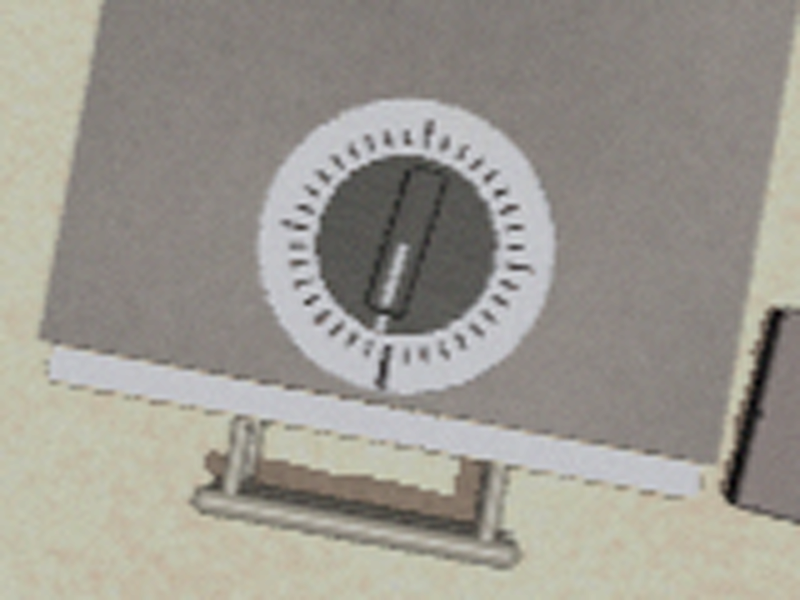

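The zoomed crop shows the zero mark (380,370) and the pointer line running from (405,245) to (378,330), about half a mark clockwise of zero. The yaw from the lines is −0.203, and the ring centre (0.637, 0.022) matches the cabinet corners to 2 mm. I'll move above the dial in two hops.

```bash
python3 -m handwheel '[[0.963,-0.597,-0.3,-0.19],[0.963,-0.597,-0.3,-0.19],[0.963,-0.597,-0.3,-0.19],[0.963,-0.597,-0.3,-0.19],[0.963,-0.597,-0.3,-0.19],[0.963,-0.597,-0.3,-0.19],[0.963,-0.597,-0.3,-0.19],[0.963,-0.597,-0.3,-0.19],[0.963,-0.597,-0.3,-0.19],[0.963,-0.597,-0.3,-0.19],[0.963,-0.597,-0.3,-0.19]]' 100 20
cat >> h.py <<'E'
def togo(p,yaw,turn_ref=None):
    "shift fractions & turn from current pose to TCP p with tool x at yaw, pointing down"
    o=robot.get_obs();M=R.from_quat(o["tool_rot"]).as_matrix()
    s=M.T@(np.array(p)-o["position"])/.3
    cy=np.arctan2(M[1,0],M[0,0]);t=-((yaw-cy+np.pi)%(2*np.pi)-np.pi)/(2*np.pi)
    return s.round(3),round(t,4)
E
python3 - <<'E'
from h import *
print(togo((.637,.022,.30),np.pi-.29))
E
```

```text
time: 1.62
position: [0.4595, -0.2668, 0.3213]
tool_rot: [0.673, 0.74, -0.0, 0.001]
ft_force: [0.2, -0.6, 0.1]
grip_width: 0.0869
grip_force: 0.0
(array([0.903, 0.679, 0.071]), np.float64(-0.1889))
```

```bash
python3 -m handwheel '[[0.903,0.679,0.07,-0.189],[0.903,0.679,0.07,-0.189],[0.903,0.679,0.07,-0.189],[0.903,0.679,0.07,-0.189],[0.903,0.679,0.07,-0.189],[0.903,0.679,0.07,-0.189],[0.903,0.679,0.07,-0.189],[0.903,0.679,0.07,-0.189],[0.903,0.679,0.07,-0.189],[0.903,0.679,0.07,-0.189],[0.903,0.679,0.07,-0.189],[0.903,0.679,0.07,-0.189]]' 
python3 - <<'E'
from h import *
o=robot.get_obs();c=vision.camera("wrist");save(c,"w1.png")
print(np.round(o["q"],3),o["position"],np.round(c["hand_eye"],3).tolist(),np.round(c["K"],1).tolist())
for l in("dial_grip","cabinet_drawer0_handle"):print([(x["point"],x["conf"]) for x in vision.look_for("wrist",l)[:2]])
E
```

```text
time: 2.62
position: [0.6371, 0.0193, 0.299]
tool_rot: [0.148, 0.989, -0.0, -0.0]
ft_force: [0.3, 0.3, -0.3]
grip_width: 0.0868
grip_force: 0.0
[-0.145  0.481  1.316 -0.     1.345 -1.418] [0.63714031 0.01929767 0.29900963] [[0.0, -0.955, -0.296, 0.083], [1.0, -0.0, 0.001, 0.001], [-0.001, -0.296, 0.955, -0.155], [0.0, 0.0, 0.0, 1.0]] [[302.8, 0.0, 282.2], [0.0, 302.8, 209.6], [0.0, 0.0, 1.0]]
[([199.8, 283.5], 0.66)]
[([125.2, 281.9], 0.66)]
```

View pics/w1.png

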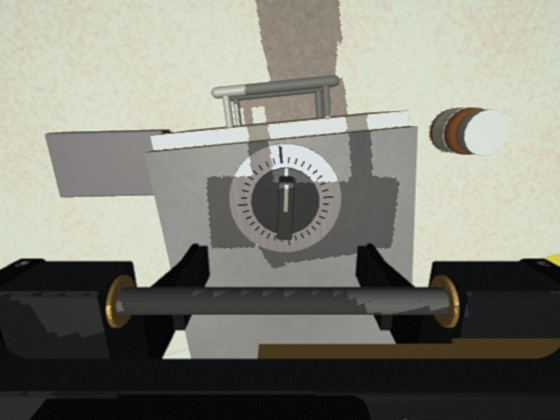

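The wrist view shows the dial centred at about (285,198), with the ring edges at columns 230 and 341. The bar is upright in the image, so it is aligned with the tool x axis. The pointer is just clockwise of the zero mark (281,153). I'll descend and grip.

```bash
python3 - <<'E'
from h import *
print(togo((.637,.0225,.180),np.pi-.29))
E
```

```text
(array([0.004, 0.012, 0.399]), np.float64(-0.0011))
```

```bash
python3 -m handwheel '[[0,0,0.1,0],[0,0,0.2,0],[0,0,0.25,0],[0,0,0.25,0],[0,0,0.25,0]]' 
python3 - <<'E'
from h import *
print(togo((.637,.0225,.180),np.pi-.29))
E
```

```text
time: 3.18
position: [0.6369, 0.0193, 0.2241]
tool_rot: [0.147, 0.989, 0.0, -0.001]
ft_force: [0.1, -0.3, 0.4]
grip_width: 0.0871
grip_force: 0.0
(array([0.003, 0.01 , 0.147]), np.float64(-0.0008))
```

```bash
python3 -m handwheel '[[0.003,0.011,0.06,0],[0.003,0.011,0.12,0],[0.003,0.011,0.147,0],[0.003,0.011,0.147,0],[0.003,0.011,0.147,0],[0.003,0.011,0.147,0]]' 
python3 - <<'E'
from h import *
c=vision.camera("wrist");save(c,"w2.png");print(togo((.637,.0225,.180),np.pi-.29))
E
```

```text
time: 3.68
position: [0.6385, 0.0231, 0.1821]
tool_rot: [0.146, 0.989, 0.0, 0.002]
ft_force: [-0.4, -0.1, 0.3]
grip_width: 0.0871
grip_force: 0.0
(array([ 0.004, -0.003,  0.007]), np.float64(-0.0006))
```

View pics/w2.png

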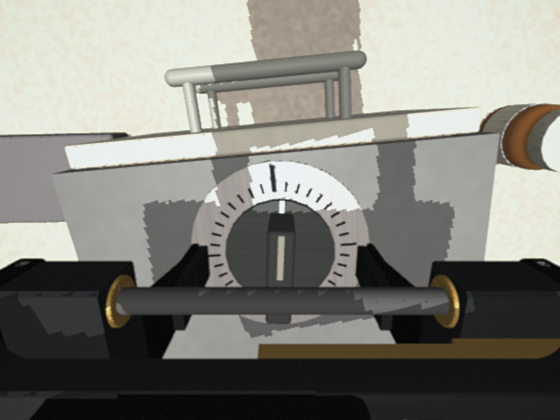

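The bar is centred between the fingers at column 281 and upright in the image. I'll close gently, then firm up the grip.

```bash
python3 -m handwheel '[[0,0,0,0],[0,0,0,0],[0,0,0,0],[0,0,0,0],[0,0,0,0],[0,0,0,0],[0,0,0,0],[0,0,0,0],[0,0,0,0],[0,0,0,0]]' 0 12
cat >> h.py <<'E'
def st():
    o=robot.get_obs();M=R.from_quat(o["tool_rot"]).as_matrix();y=np.arctan2(M[1,0],M[0,0])
    dial=-.2033-((y-np.pi+np.pi)%(2*np.pi)-np.pi)
    print("t",round(o["time"],2),"dial",round(dial,4),"mz",round(o["moment"][2],3),"M",np.round(o["moment"],3),"F",np.round(o["ft_force"],1),"pos",np.round(o["position"],4),"grip",round(o["grip_width"],4),round(o["grip_force"],1),"q6",round(o["q"][5],2))
E
python3 -c "from h import *;st()"
```

```text
time: 4.57
position: [0.6373, 0.0233, 0.1804]
tool_rot: [0.146, 0.989, -0.0, -0.0]
ft_force: [0.1, -0.3, 0.2]
grip_width: 0.0288
grip_force: 0.0
t 4.57 dial 0.0902 mz -0.008 M [ 0.107 -0.079 -0.008] F [ 0.1 -0.3  0.2] pos [0.6373 0.0233 0.1804] grip 0.0288 0.0 q6 -1.42
```

```bash
python3 -m handwheel '[[0,0,0,0],[0,0,0,0],[0,0,0,0],[0,0,0,0]]' 0 12; python3 -c "from h import *;st()"; python3 -m handwheel '[[0,0,0,0],[0,0,0,0],[0,0,0,0]]' 0 50
python3 -c "from h import *;st()"
```

```text
time: 4.9
position: [0.6371, 0.0221, 0.1804]
tool_rot: [0.146, 0.989, -0.001, -0.0]
ft_force: [-1.1, -4.8, 0.6]
grip_width: 0.0142
grip_force: 12.0
t 4.9 dial 0.09 mz 0.064 M [-0.734  0.08   0.064] F [-1.1 -4.8  0.6] pos [0.6371 0.0221 0.1804] grip 0.0142 12.0 q6 -1.42
time: 5.15
position: [0.6371, 0.0221, 0.1804]
tool_rot: [0.146, 0.989, -0.001, -0.0]
ft_force: [-1.5, -5.1, -0.3]
grip_width: 0.0136
grip_force: 50.0
t 5.15 dial 0.0901 mz -0.02 M [-0.816  0.068 -0.02 ] F [-1.5 -5.1 -0.3] pos [0.6371 0.0221 0.1804] grip 0.0136 50.0 q6 -1.42
```

```bash
python3 -m handwheel '[[0,-0.004,0,0],[0,-0.004,0,0.01],[0,-0.004,0,0.02],[0,-0.004,0,0.03],[0,-0.004,0,0.037],[0,-0.004,0,0.0412],[0,-0.004,0,0.0412],[0,-0.004,0,0.0412],[0,-0.004,0,0.0412]]'
python3 -c "from h import *;st()"; python3 -m handwheel '[[0,0,0,0],[0,0,0,0],[0,0,0,0],[0,0,0,0],[0,0,0,0],[0,0,0,0]]';python3 -c "from h import *;st();c=vision.camera('top');cv2.imwrite('pics/crop2.png',cv2.convertScaleAbs(cv2.resize(c['frame'][150:270,185:345][:,:,::-1],None,fx=5,fy=5,interpolation=2),alpha=2.0))"
```

```text
time: 5.9
position: [0.6371, 0.0221, 0.1804]
tool_rot: [0.272, 0.962, -0.0, 0.0]
ft_force: [0.2, -3.8, -0.3]
grip_width: 0.0136
grip_force: 50.0
t 5.9 dial 0.3486 mz -0.022 M [-0.534 -0.094 -0.022] F [ 0.2 -3.8 -0.3] pos [0.6371 0.0221 0.1804] grip 0.0136 50.0 q6 -1.16
time: 6.4
position: [0.6371, 0.022, 0.1804]
tool_rot: [0.273, 0.962, -0.0, 0.0]
ft_force: [1.0, -3.4, -0.9]
grip_width: 0.0137
grip_force: 50.0
t 6.4 dial 0.349 mz -0.038 M [-0.643 -0.236 -0.038] F [ 1.  -3.4 -0.9] pos [0.6371 0.022  0.1804] grip 0.0137 50.0 q6 -1.16
```

```bash
python3 -m handwheel '[[0,-0.003,0,0],[0,-0.003,0,-0.012],[0,-0.003,0,-0.024],[0,-0.003,0,-0.036],[0,-0.003,0,-0.048],[0,-0.003,0,-0.06],[0,-0.003,0,-0.072],[0,-0.003,0,-0.084],[0,-0.003,0,-0.096],[0,-0.003,0,-0.106],[0,-0.003,0,-0.1111],[0,-0.003,0,-0.1111],[0,-0.003,0,-0.1111],[0,-0.003,0,-0.1111],[0,-0.003,0,-0.1111]]'
python3 -c "from h import *;st()"; python3 -m handwheel '[[0,0,0,0],[0,0,0,0],[0,0,0,0],[0,0,0,0],[0,0,0,0],[0,0,0,0]]';python3 -c "from h import *;st();c=vision.camera('wrist');save(c,'w3.png')"
```

```text
time: 7.7
position: [0.637, 0.0219, 0.1804]
tool_rot: [-0.073, 0.997, 0.0, 0.001]
ft_force: [3.4, -0.1, -2.7]
grip_width: 0.0137
grip_force: 50.0
t 7.7 dial -0.3485 mz -0.018 M [-0.003 -0.621 -0.018] F [ 3.4 -0.1 -2.7] pos [0.637  0.0219 0.1804] grip 0.0137 50.0 q6 -1.86
time: 8.2
position: [0.637, 0.0219, 0.1805]
tool_rot: [-0.073, 0.997, 0.0, 0.001]
ft_force: [4.8, 1.5, -5.0]
grip_width: 0.0137
grip_force: 50.0
t 8.2 dial -0.3488 mz 0.027 M [ 0.342 -0.922  0.027] F [ 4.8  1.5 -5. ] pos [0.637  0.0219 0.1805] grip 0.0137 50.0 q6 -1.86
```

View pics/w3.png

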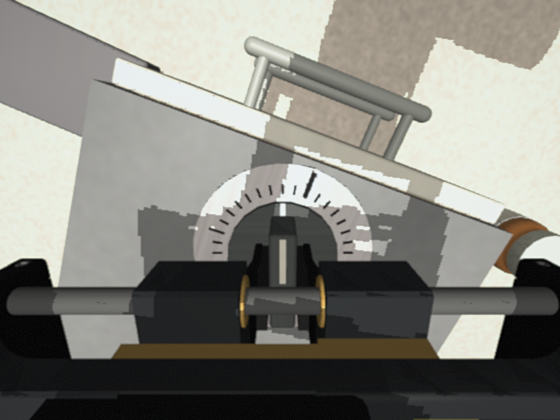

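The pointer at column 282 sits on the second mark left of the long zero mark (311,184), so it is on 34. Now I'll turn right through the free part and just into the bolt drive, trimming the command to relax side forces.

```bash
cat >> h.py <<'E'
def feel(n=4):
    a=[]
    for _ in range(n): vision.camera("wrist");a.append(robot.get_obs()["moment"][2])
    st();print("   mean mz",np.mean(a).round(3),"sd",np.std(a).round(3));return np.mean(a)
E
python3 -m handwheel '[[-0.003,0,0.003,0.012],[-0.003,0,0.003,0.024],[-0.003,0,0.003,0.036],[-0.003,0,0.003,0.048],[-0.003,0,0.003,0.06],[-0.003,0,0.003,0.072],[-0.003,0,0.003,0.084],[-0.003,0,0.003,0.096],[-0.003,0,0.003,0.108],[-0.003,0,0.003,0.12],[-0.003,0,0.003,0.12],[-0.003,0,0.003,0.12]]' >/dev/null; python3 -c "from h import *;feel()"
python3 -m handwheel '[[0,0,0,0.008],[0,0,0,0.016],[0,0,0,0.024],[0,0,0,0.032],[0,0,0,0.036],[0,0,0,0.036]]' >/dev/null; python3 -c "from h import *;feel()"
```

```text
t 9.45 dial 0.404 mz -0.033 M [ 0.486 -0.167 -0.033] F [0.4 2.3 6. ] pos [0.6371 0.022  0.1803] grip 0.0136 50.0 q6 -1.1
   mean mz -0.03 sd 0.026
t 10.15 dial 0.6298 mz 0.018 M [ 0.477 -0.139  0.018] F [0.4 2.5 5.5] pos [0.6372 0.022  0.1804] grip 0.0136 50.0 q6 -0.88
   mean mz 0.056 sd 0.03
```

```bash
python3 -m handwheel '[[0,0,0,0.004],[0,0,0,0.006],[0,0,0,0.006]]' >/dev/null; python3 -c "from h import *;feel()"
python3 -m handwheel '[[0,0,0,0.002],[0,0,0,0.004],[0,0,0,0.004]]' >/dev/null; python3 -c "from h import *;feel()"
python3 -m handwheel '[[0,0,0,0.002],[0,0,0,0.004],[0,0,0,0.004]]' >/dev/null; python3 -c "from h import *;feel()"
```

```text
t 10.6 dial 0.6674 mz 0.047 M [ 0.467 -0.102  0.047] F [-0.2  2.9  5.6] pos [0.6372 0.022  0.1804] grip 0.0138 50.0 q6 -0.84
   mean mz 0.086 sd 0.025
t 11.05 dial 0.6925 mz 0.068 M [ 0.454 -0.064  0.068] F [-0.5  2.5  4.7] pos [0.6371 0.022  0.1803] grip 0.0137 50.0 q6 -0.82
   mean mz 0.087 sd 0.034
t 11.5 dial 0.7176 mz 0.078 M [ 0.416 -0.089  0.078] F [-0.3  2.6  4.9] pos [0.6372 0.022  0.1804] grip 0.0136 50.0 q6 -0.79
   mean mz 0.124 sd 0.039
```

```bash
F='import sys;from h import *;sys.exit(feel()>0.19)'
python3 -m handwheel '[[0,0,0,0.002],[0,0,0,0.004],[0,0,0,0.004]]' >/dev/null; python3 -c "$F" || exit
python3 -m handwheel '[[0,0,0,0.002],[0,0,0,0.004],[0,0,0,0.004]]' >/dev/null; python3 -c "$F" || exit
python3 -m handwheel '[[0,0,0,0.002],[0,0,0,0.004],[0,0,0,0.004]]' >/dev/null; python3 -c "$F" || exit
python3 -m handwheel '[[0,0,0,0.002],[0,0,0,0.004],[0,0,0,0.004]]' >/dev/null; python3 -c "$F" || exit
```

```text
t 11.95 dial 0.7428 mz 0.154 M [ 0.449 -0.086  0.154] F [0.7 1.5 5.5] pos [0.6372 0.022  0.1804] grip 0.0139 50.0 q6 -0.77
   mean mz 0.125 sd 0.022False
```

```bash
F='import sys;from h import *;sys.exit(int(feel()>0.19))'
python3 -m handwheel '[[0,0,0,0.002],[0,0,0,0.004],[0,0,0,0.004]]' >/dev/null; python3 -c "$F" || exit
python3 -m handwheel '[[0,0,0,0.002],[0,0,0,0.004],[0,0,0,0.004]]' >/dev/null; python3 -c "$F" || exit
python3 -m handwheel '[[0,0,0,0.002],[0,0,0,0.004],[0,0,0,0.004]]' >/dev/null; python3 -c "$F" || exit
python3 -m handwheel '[[0,0,0,0.002],[0,0,0,0.004],[0,0,0,0.004]]' >/dev/null; python3 -c "$F" || exit
```

```text
t 12.4 dial 0.7679 mz 0.095 M [ 0.429 -0.123  0.095] F [0.6 3.1 6.1] pos [0.6372 0.022  0.1804] grip 0.0137 50.0 q6 -0.74
   mean mz 0.093 sd 0.009
t 12.85 dial 0.793 mz 0.128 M [ 0.426 -0.058  0.128] F [0.9 2.1 5.8] pos [0.6372 0.022  0.1804] grip 0.0138 50.0 q6 -0.72
   mean mz 0.109 sd 0.014
t 13.3 dial 0.8182 mz 0.134 M [ 0.444 -0.114  0.134] F [0.1 2.7 5.8] pos [0.6372 0.022  0.1804] grip 0.0137 50.0 q6 -0.69
   mean mz 0.104 sd 0.026
t 13.75 dial 0.8432 mz 0.154 M [ 0.417 -0.105  0.154] F [0.  1.9 4.6] pos [0.6372 0.022  0.1804] grip 0.0136 50.0 q6 -0.67
   mean mz 0.139 sd 0.037
```

```bash
F='import sys;from h import *;sys.exit(int(feel()>0.18))'
python3 -m handwheel '[[0,0,0,0.002],[0,0,0,0.004],[0,0,0,0.004]]' >/dev/null; python3 -c "$F" || exit
python3 -m handwheel '[[0,0,0,0.002],[0,0,0,0.004],[0,0,0,0.004]]' >/dev/null; python3 -c "$F" || exit
python3 -m handwheel '[[0,0,0,0.002],[0,0,0,0.004],[0,0,0,0.004]]' >/dev/null; python3 -c "$F" || exit
python3 -m handwheel '[[0,0,0,0.002],[0,0,0,0.004],[0,0,0,0.004]]' >/dev/null; python3 -c "$F" || exit
```

```text
t 14.2 dial 0.8683 mz 0.082 M [ 0.451 -0.079  0.082] F [0.3 2.3 5.7] pos [0.6372 0.022  0.1804] grip 0.0134 50.0 q6 -0.64
   mean mz 0.111 sd 0.048
t 14.65 dial 0.8934 mz 0.162 M [ 0.44  -0.084  0.162] F [-0.3  3.8  5.9] pos [0.6372 0.022  0.1804] grip 0.0134 50.0 q6 -0.61
   mean mz 0.124 sd 0.033
t 15.1 dial 0.9185 mz 0.196 M [ 0.465 -0.096  0.196] F [1.1 2.  6. ] pos [0.6372 0.022  0.1804] grip 0.0135 50.0 q6 -0.59
   mean mz 0.138 sd 0.043
t 15.55 dial 0.9432 mz 0.185 M [ 0.436 -0.113  0.185] F [0.1 2.6 5.1] pos [0.6372 0.022  0.1804] grip 0.0133 50.0 q6 -0.57
   mean mz 0.208 sd 0.033
```

```bash
python3 -m handwheel '[[0,0,0,0.001],[0,0,0,0.0025],[0,0,0,0.0025]]' >/dev/null; python3 -c "from h import *;feel(8)"
```

```text
t 16.2 dial 0.9587 mz 0.323 M [ 0.477 -0.106  0.323] F [0.1 2.7 5.8] pos [0.6372 0.022  0.1804] grip 0.0139 50.0 q6 -0.55
   mean mz 0.279 sd 0.025
```

```bash
python3 -m handwheel '[[0,0,0,0.0007],[0,0,0,0.0014],[0,0,0,0.0014],[0,0,0,0.0014]]' >/dev/null; python3 -c "from h import *;feel(8)"
```

```text
t 16.93 dial 0.9672 mz 0.328 M [ 0.463 -0.107  0.328] F [0.1 3.2 6.5] pos [0.6372 0.022  0.1804] grip 0.0138 50.1 q6 -0.54
   mean mz 0.342 sd 0.024
```

The moment is about 0.22 N m above the bolt-moving level (0.118), in the middle of the band. I'll release and go up.

```bash
python3 -m handwheel '[[0,0,-0.004,0],[0,0,-0.004,0],[0,0,-0.004,0],[0,0,-0.004,0],[0,0,-0.004,0],[0,0,-0.004,0],[0,0,-0.004,0],[0,0,-0.004,0],[0,0,-0.004,0],[0,0,-0.004,0]]' 100 20; python3 -m handwheel '[[0,0,-0.1,0],[0,0,-0.2,0],[0,0,-0.3,0],[0,0,-0.4,0],[0,0,-0.4,0],[0,0,-0.4,0]]'
python3 - <<'E'
from h import *
st();c=vision.camera("top");save(c,"t3.png");c=vision.camera("wrist");save(c,"w4.png")
E
```

```text
time: 17.77
position: [0.6374, 0.0215, 0.1807]
tool_rot: [0.553, 0.833, -0.0, 0.0]
ft_force: [1.0, 0.6, -0.1]
grip_width: 0.0725
grip_force: 0.0
time: 18.27
position: [0.6386, 0.0215, 0.3034]
tool_rot: [0.553, 0.833, 0.001, 0.003]
ft_force: [-0.6, 0.6, -1.0]
grip_width: 0.087
grip_force: 0.0
t 18.27 dial 0.9696 mz -0.033 M [-0.014 -0.05  -0.033] F [-0.6  0.6 -1. ] pos [0.6386 0.0215 0.3034] grip 0.087 0.0 q6 -0.54
```

View pics/w4.png

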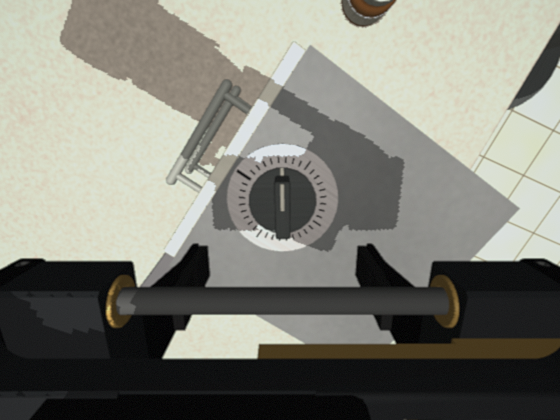

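The dial stayed put after release: pointer upright at column 283, zero mark at (243,173), handle bar from (173,182) to (226,82). The gripper body (95 mm each way along y) would hit the dial bar if I pinched the handle. Instead I'll hook it with the closed fingers turned 90°, which fit in the 29.5 mm gap behind the bar.

```bash
python3 - <<'E'
from h import *
o=robot.get_obs();c=vision.camera("wrist")
M=np.eye(4);M[:3,:3]=R.from_quat(o["tool_rot"]).as_matrix();M[:3,3]=o["position"];c["cam_to_world"]=M@np.array(c["hand_eye"])
Rc=R.from_euler("z",-.2033).as_matrix();org=np.array([.637,.0225,0])+Rc@[.065,0,0];print("cab",org)
cf=lambda p:(Rc.T@(p-org)).round(4)
def axis_mid(cam,m):
    r=cv2.minAreaRect(np.argwhere(m)[:,::-1].astype(np.float32));return r
print("w eye ends",[cf(at_z(c,p,.122)) for p in((182,173),(82,226))])
print("w dial top pt",cf(at_z(c,(200,283),.167)))
r=vision.outline_of("wrist","cabinet_drawer0_handle");print([x["conf"] for x in r[:2]],[cf(at_z(c,x["point"],.122)) for x in r[:1]],[axis_mid(c,x["mask"]) for x in r[:1]])
c=vision.camera("top")
print("t eye ends",[cf(at_z(c,p,.122)) for p in((249.5,225),(261,287.4))])
p=org+Rc@[-.158,0,0];print("target",p,togo((p[0],p[1],.30),np.pi-.2033))
E
```

```text
cab [0.70066137 0.00937634 0.        ]
w eye ends [array([-0.1738, -0.0601,  0.122 ]), array([-0.1788,  0.0622,  0.122 ])]
w dial top pt [-0.0674  0.0025  0.167 ]
[0.77, 0.26] [array([-0.1417,  0.0118,  0.122 ])] [((218.96148681640625, 139.8776397705078), (54.40534591674805, 246.98080444335938), 31.920875549316406)]
t eye ends [array([-0.1752,  0.0606,  0.122 ]), array([-0.1752, -0.0639,  0.122 ])]
target [0.54591528 0.04127693 0.        ] (array([ 0.177, -0.253, -0.003]), np.float64(-0.1544))
```

```bash
python3 -m handwheel '[[0.174,-0.244,0,-0.154],[0.174,-0.244,0,-0.154],[0.174,-0.244,0,-0.154],[0.174,-0.244,0,-0.154],[0.174,-0.244,0,-0.154],[0.174,-0.244,0,-0.154],[0.174,-0.244,0,-0.154],[0.174,-0.244,0,-0.154],[0.174,-0.244,0,-0.154],[0.174,-0.244,0,-0.154],[0.174,-0.244,0,-0.154],[0.174,-0.244,0,-0.154]]' 0 20
python3 - <<'E'
from h import *
st();print(togo((.5489,.0407,.2),np.pi-.2033))
E
```

```text
time: 19.52
position: [0.5496, 0.0413, 0.3004]
tool_rot: [0.103, 0.995, 0.0, -0.0]
ft_force: [-0.6, -0.4, 0.3]
grip_width: 0.015
grip_force: 0.0
t 19.52 dial 0.0036 mz 0.017 M [ 0.114 -0.121  0.017] F [-0.6 -0.4  0.3] pos [0.5496 0.0413 0.3004] grip 0.015 0.0 q6 -1.49
(array([ 0.002, -0.003,  0.335]), np.float64(-0.0006))
```

```bash
python3 -m handwheel '[[0.002,-0.002,0.1,0],[0.002,-0.002,0.2,0],[0.002,-0.002,0.3,0],[0.002,-0.002,0.4,0],[0.002,-0.002,0.48,0],[0.002,-0.002,0.5,0],[0.002,-0.002,0.5,0],[0.002,-0.002,0.5,0]]' 0 20
python3 - <<'E'
from h import *
st();c=vision.camera("wrist");save(c,"w5.png")
d=vision.camera("side");cv2.imwrite("pics/s5.png",cv2.resize(d["frame"][120:280,160:373][:,:,::-1],None,fx=3.75,fy=3.75,interpolation=2))
E
```

```text
time: 20.18
position: [0.5497, 0.0408, 0.1513]
tool_rot: [0.103, 0.995, -0.0, 0.0]
ft_force: [0.7, -0.0, 0.0]
grip_width: 0.0007
grip_force: 0.0
t 20.18 dial 0.0026 mz 0.006 M [ 0.08  -0.178  0.006] F [ 0.7 -0.   0. ] pos [0.5497 0.0408 0.1513] grip 0.0007 0.0 q6 -1.49
```

View pics/w5.png

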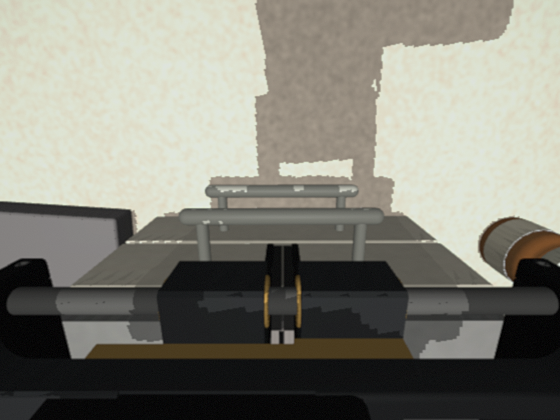

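View pics/s5.png

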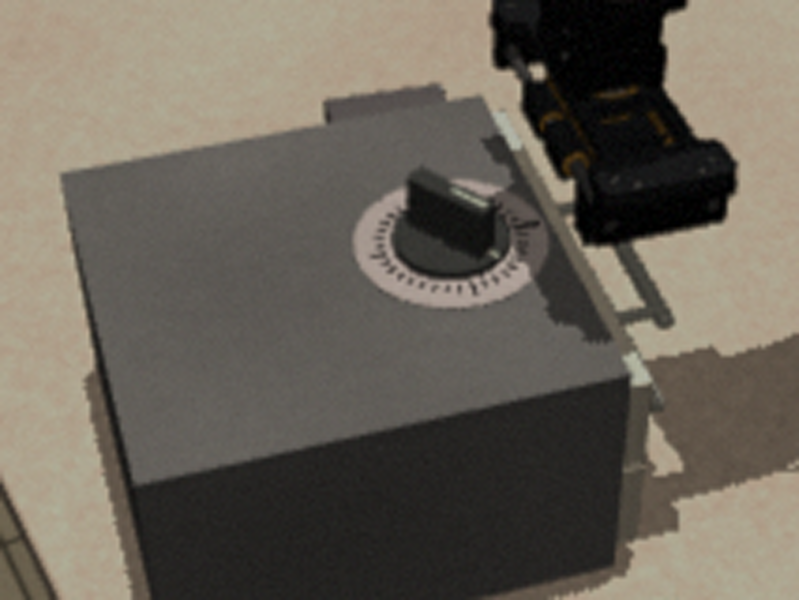

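The fingers sit over the gap, tips at (282,245), with the bar (row 216) ahead of them and the posts at columns 204 and 362. The bar works out 21.7 mm ahead of the TCP, against 20.8 expected. I'll descend into the gap.

```bash
python3 -m handwheel '[[0,0,0.03,0],[0,0,0.06,0],[0,0,0.09,0],[0,0,0.12,0],[0,0,0.12,0],[0,0,0.12,0]]'; python3 -m handwheel '[[0.02,0,0,0],[0.04,0,0,0],[0.06,0,0,0],[0.08,0,0,0],[0.1,0,0,0],[0.1,0,0,0],[0.1,0,0,0]]'
```

```text
time: 20.78
position: [0.5483, 0.0409, 0.1137]
tool_rot: [0.103, 0.995, 0.0, -0.001]
ft_force: [0.1, -0.5, -0.7]
grip_width: 0.0005
grip_force: 0.0
time: 21.37
position: [0.5187, 0.0473, 0.1149]
tool_rot: [0.102, 0.995, 0.0, -0.001]
ft_force: [-0.4, -0.3, 0.0]
grip_width: 0.0005
grip_force: 0.0
```

```bash
python3 -m handwheel '[[0.03,0,0,0],[0.06,0,0,0],[0.09,0,0,0],[0.12,0,0,0],[0.15,0,0,0],[0.17,0,0,0],[0.18,0,0,0],[0.185,0,0,0],[0.185,0,0,0],[0.185,0,0,0]]'; python3 - <<'E'
from h import *
c=vision.camera("wrist");save(c,"w6.png");c=vision.camera("side");save(c,"s6.png")
r=vision.look_for("side","cabinet_drawer0_handle");print(r[:1])
E
```

```text
time: 22.2
position: [0.4651, 0.0584, 0.1146]
tool_rot: [0.103, 0.995, 0.0, -0.0]
ft_force: [-0.4, -0.8, -0.0]
grip_width: 0.0002
grip_force: 0.0
[{'point': [196.2, 337.6], 'conf': 0.96}]
```

View pics/s6.png

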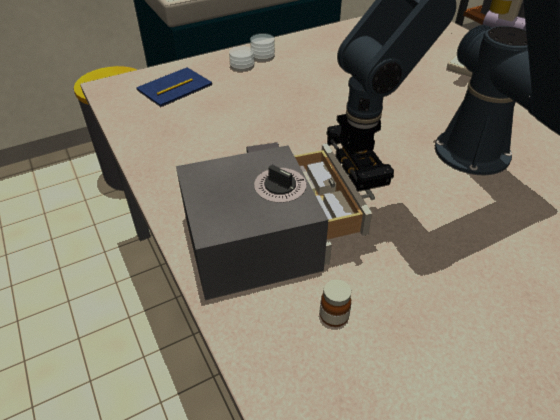

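The side view shows the top drawer well open, front corner at about (370,228), and the lower drawer shut. The jar is in place at (336,302). I'll back off within the gap, lift out and measure the opening.

```bash
python3 -m handwheel '[[-0.018,0,0,0],[-0.018,0,0,0],[-0.018,0,0,0],[-0.018,0,-0.08,0],[-0.018,0,-0.18,0],[-0.018,0,-0.3,0],[-0.018,0,-0.42,0],[-0.018,0,-0.54,0],[-0.018,0,-0.6,0],[-0.018,0,-0.6,0],[-0.018,0,-0.6,0]]'; python3 - <<'E'
from h import *
o=robot.get_obs();c=vision.camera("wrist");save(c,"w7.png")
M=np.eye(4);M[:3,:3]=R.from_quat(o["tool_rot"]).as_matrix();M[:3,3]=o["position"];T=M@np.array(c["hand_eye"]);c["cam_to_world"]=T
Rc=R.from_euler("z",-.2033).as_matrix();org=np.array([.637,.0225,0])+Rc@[.065,0,0]
for e in(.07,.08,.09): print(e,[np.round(proj(c,org+Rc@[-.175-e,y,.122])).tolist() for y in(-.06,0,.06)],np.round(proj(c,org+Rc@[-.14-e,0,.155])).tolist())
E
```

```text
time: 23.27
position: [0.4709, 0.0572, 0.2956]
tool_rot: [0.103, 0.995, -0.0, 0.001]
ft_force: [-0.8, 0.7, -0.6]
grip_width: 0.0006
grip_force: 0.0
0.07 [[184.0, 227.0], [184.0, 281.0], [184.0, 335.0]] [224.0, 281.0]
0.08 [[175.0, 226.0], [175.0, 281.0], [175.0, 335.0]] [215.0, 281.0]
0.09 [[166.0, 225.0], [166.0, 281.0], [166.0, 336.0]] [206.0, 281.0]
```

View pics/w7.png

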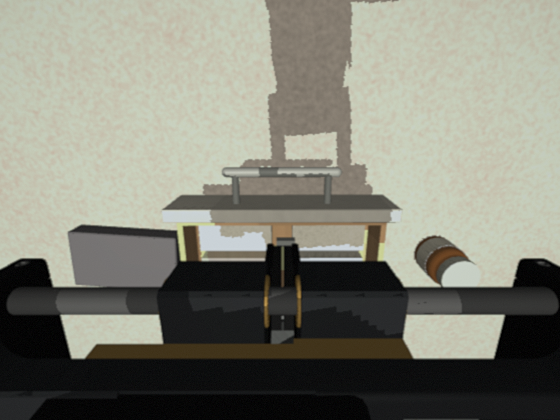

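The handle bar shows at row 172, which puts the drawer about 83 mm out. The box and jar are undisturbed and the gripper is clear, so I'll hand in.

```bash
python3 -c "from h import *;print(job.hand_in())"
```

```text
the job is handed in; nothing more can be done
None
```

I turned the dial right to 2, left to 34, then right to about 0.22 N m above the bolt-moving moment, let go, pulled the top drawer about 83 mm open by its handle (hooked with closed fingers, as a pinch would have hit the dial), and handed in at about 23 s, with no result returned.

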